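# Find the loaded tattoo machine by its weight

## Robot

A 6-joint arm with a two-finger parallel gripper is mounted at the origin on the work surface. World frame = base frame: x ahead of the robot, y to its left, z up, the work surface at z = 0. Lengths are in m, angles in rad, forces in N, time in s.
With the tool pointing down it reaches from about 0.35 to 0.775 m from the base axis. Payload 7.3 kg.
Tool frame: the origin (TCP) lies at the very end of the fingers, on their centre line; the grasp point (between the pads) lies 19 mm behind it; z points along the fingers, y is the line along which they close (so a half turn about z gives the same grasp; the last joint's range is limited). The gripper opens to 92 mm and grips with 3 to 60 N. Pads are 19 mm wide; open, the fingers measure 130 mm over their backs; the gripper's body (75 mm by 190 mm) begins 47 mm behind the grasp point.
Start: joints at [1.196, 0.342, 1.524, -0, 1.275, -0.146], TCP at [0.119, 0.511, 0.227] pointing down, gripper open.
Joint ranges: [-2.53, 2.53], [-0.77, 2.02], [0.04, 2.7], [-1, 4.14], [0.28, 2.66], [-3.11, 3.11]. Speed limits (rad/s): [2.57, 2.57, 3.14, 3.14, 3.14, 3.14].

## Interface

Orientations are given as [roll, pitch, yaw] about the fixed x, y, z axes, in that order (R = Rz(yaw) Ry(pitch) Rx(roll)).
In Python, from cell import robot gives the robot as it stands. The module is installed in compiled form; this text tells all that it offers.
- The arm moves only by the tool arm_command, never from a script. Its argument "moves" is a list of rows, each a list of 3 entries, a list of its own where there are three numbers: the shift along the tool's x, y, z in m, then the turn, a rotation vector about the tool's x, y, z in rad, then the finger opening in m, from 0 to 0.0918. In form: [[[dx, dy, dz], [ax, ay, az], claw], ...]. A call has exactly 5 rows; each row is the pose to reach, as a shift and turn from the pose commanded when the call began, along the tool's axes at that moment; what a row does not reach only later rows make up. A row lasts 1/10 s, in which the tool goes at most 50 mm and 8.59 degrees, less where a joint would pass 70% of its speed; a pose out of reach is approached as far as the arm can. A call with a gripper value outside its range is refused whole. The fingers move at their own pace and stop on an object; "squeeze" is the grip in N (left out, the last holds). Time passes only in rows, so rows that repeat a pose let the fingers close, or fill a call up. It gives the time, the measured TCP pose, the force, the opening and the grip force at its end, in the units of the state.
- robot.observe(): the state, without advancing time (a new reading comes with each control period).
- robot.read_camera(name): name is "scene" or "top" or "wrist"; returns the picture (400x640x3 uint8, red, green, blue); there is no depth.
- robot.camera_model(name): a dict with "fx", "fy", "cx", "cy" (pixels), "k1" (the pictures are not rectified: a ray, as slopes to the right and down, at radius r is drawn at 1 + k1 r^2 times it, then the intrinsics apply), "R" (3x3) and "t" (3): a world point X has camera coordinates R X + t. Camera axes: x right, y down, z forward; pixel columns grow to the right and rows downward; lengths in m; the calibration is good to about 2 mm. A picture is of the moment at which its call begins: read the wrist's pose just before it. camera_model takes no time and is no camera call; for the wrist camera it gives the pose at the moment of the call.
- robot.hand_in(): hands the job in; it is judged then, once.
The state is a dict: "time": time; "qpos": joint angles; "qvel": joint speeds; "joint_efforts": joint torques, N m; "tool_pos": TCP position; "tool_rot": TCP orientation; "contact_force": force on the tool from outside, world axes, zero at the start; "torque": the same for the moment, N m; "opening": finger opening in m; "grip_force": force on a finger pad.
Only numpy, scipy, OpenCV 4.12 (cv2) and the standard library are available. Lean on these libraries where they do the work, as an engineer would, in place of code of your own. Each camera call takes 0.05 s, during which the arm holds its last target. There are 200 camera calls.

## Task

The two pen machines on the grey tray look the same, but only one has its motor and battery inside. Lift each clear of the tray in turn to feel which is heavier, stand the lighter one back upright on the tray, then finish while still holding the heavier one upright and motionless over the middle of the practice skin, about 100 mm above it. Leave the other things on the table where they are, and never tip a machine over.

Things in the scene. Friction and masses are not known exactly. Their poses are not given: they have to be found in the camera images.
- machine_a: one of two look-alike pen machines standing tip up on the tray. Heights above its origin (centre of the underside, z up along it): dark red barrel 36 mm across from 0 to 54 mm, black ribbed grip 28 mm across from 59 to 100 mm (take it here), slim tip to 116 mm. Either one may be the loaded one: loaded 0.30 to 0.42 kg, empty 0.12 to 0.15 kg; what is inside has 1 mm of play
- machine_b: one of two look-alike pen machines standing tip up on the tray. Heights above its origin (centre of the underside, z up along it): dark red barrel 36 mm across from 0 to 54 mm, black ribbed grip 28 mm across from 59 to 100 mm (take it here), slim tip to 116 mm. Either one may be the loaded one: loaded 0.30 to 0.42 kg, empty 0.12 to 0.15 kg; what is inside has 1 mm of play
- tray: fixed grey tray, a flat plate 140 (its x) x 220 (its y) x 6 mm without a rim; origin under its centre, top 6 mm above it; the machines stand on it about 110 mm apart along its y, the ink caps lie along its -x edge
- skin_mid (a point): centre of the upper face of the fixed practice skin, a flesh-coloured pad 150 x 110 x 4 mm with a dark four-pointed star in its middle, lying on the table; z points up
- caps: row of four small ink caps on a white strip lying on the tray, 22 x 90 x 16 mm; origin under its centre; leave it where it is
- cartridge: orange needle cartridge lying on the table, about 55 x 16 x 14 mm; origin under it; leave it where it is
- ink: black ink bottle standing, 42 mm across, 125 mm tall; origin at the centre of its underside; leave it where it is
- dropper: small white bottle standing, 36 mm across, 90 mm tall; origin at the centre of its underside; leave it where it is
- cup: white plastic cup, 72 mm across the rim, 85 mm tall; origin at the centre of its underside; leave it where it is

How it is judged:
By the outcome, as a careful person would: the job done as asked, in the order asked, and still so for the second after the job is handed in, while the arm keeps its last pose, push and grip.
It also fails if it takes over 70 s, if anything falls off the work surface, if the arm or the gripper's body presses on something with over 40 N, if the wrist force passes 120 N, or if a joint passes its speed limit or range.

## Working session

There is one attempt and no reset: what is moved stays moved. The work goes in short steps, Python scripts to look and compute and a tool call to move; the robot and the scene stay as the last step left them, time stands still between calls to the robot, and variables do not carry over. Pictures are saved under pics/ and viewed, at most 10 in all, crops included, and the job is handed in when it is done.

Besides the shell and the picture viewer there is one more tool, called in YAML: its name, and indented under it one key for each argument. arm_command: Moves the arm, as the interface text tells. Its arguments: {"type":"object","properties":{"moves":{"type":"array"},"squeeze":{"type":"number"}},"required":["moves"]}

```bash
mkdir -p pics; cat > h.py <<'E'
import numpy as np, cv2
from cell import robot
def ray(m,u,v):
    K=np.array([[m['fx'],0,m['cx']],[0,m['fy'],m['cy']],[0,0,1.]])
    x=xd=(u-m['cx'])/m['fx'];y=yd=(v-m['cy'])/m['fy']
    for _ in range(20):
        s=1+m['k1']*(x*x+y*y);x=xd/s;y=yd/s
    R=np.array(m['R']);t=np.array(m['t']);return -R.T@t,R.T@np.array([x,y,1])
def onz(m,u,v,z):
    o,d=ray(m,u,v);return o+d*(z-o[2])/d[2]
def proj(m,X):
    c=np.array(m['R'])@np.array(X)+np.array(m['t']);x,y=c[:2]/c[2];s=1+m['k1']*(x*x+y*y)
    return np.array([m['fx']*x*s+m['cx'],m['fy']*y*s+m['cy']])
E
python3 - <<'E'
from h import *
for n in('scene','top'):
    cv2.imwrite(f'pics/{n}0.png',robot.read_camera(n)[:,:,::-1]); m=robot.camera_model(n); o,d=ray(m,320,200);print(n,o,d,m['fx'],m['k1'])
s=robot.observe();print(s)
E
```

```text
scene [1.12740467 0.12684035 0.90713504] [-0.51110069 -0.11181137 -0.85232952] 453.4214628698008 -0.12988354638808144
top [ 0.46068112 -0.00790809  0.97482652] [ 0.14126803  0.01080351 -0.98998147] 471.88532274598373 -0.015730602376377065
{'time': 0.1, 'qpos': array([ 1.19597967e+00,  3.42627540e-01,  1.52492200e+00, -1.39013588e-05,
        1.27538883e+00, -1.45971120e-01]), 'qvel': array([-0.00038569, -0.00292747, -0.00273521,  0.00085486, -0.00084776,
       -0.00096671]), 'joint_efforts': array([ 1.51464199e-03, -4.31998372e+01, -2.44691652e+01,  7.19531067e-02,
        5.24609245e-02, -7.46769319e-05]), 'tool_pos': array([0.11893217, 0.51098078, 0.22612752]), 'tool_rot': array([-3.14025932e+00, -1.82586286e-04,  2.91275105e+00]), 'contact_force': array([ 0.92241191, -0.53090634,  0.18732062]), 'torque': array([ 0.01071529,  0.00084845, -0.07032529]), 'grip_force': 0.0, 'opening': 0.09177320722520729}
```

View pics/scene0.png

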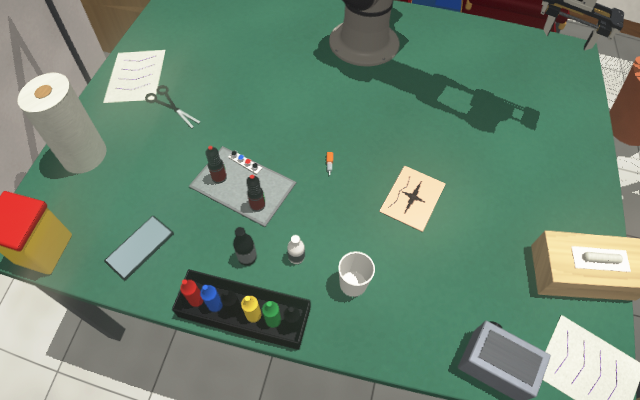

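View pics/top0.png

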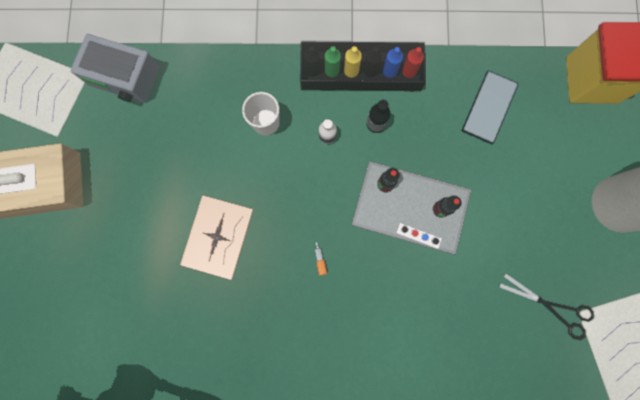

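The scene view shows the machines near (216,165) and (256,193). In the top view their red tips are near (394,173) and (456,202), the skin star near (217,237), and the ink bottle near (380,115).

```bash
cat > m.py <<'E'
from h import *
T=cv2.imread('pics/top0.png');S=cv2.imread('pics/scene0.png');mt=robot.camera_model('top');ms=robot.camera_model('scene')
def blobs(mask,box,mina=3):
    k=np.zeros_like(mask);x0,y0,x1,y1=box;k[y0:y1,x0:x1]=mask[y0:y1,x0:x1]
    n,_,st,c=cv2.connectedComponentsWithStats(k);return [(st[i,4],c[i].round(1)) for i in range(1,n) if st[i,4]>=mina]
hs=lambda I:cv2.cvtColor(I,cv2.COLOR_BGR2HSV)
def red(I,vmin):
    h=hs(I);return (((h[...,0]<8)|(h[...,0]>172))&(h[...,1]>130)&(h[...,2]>vmin)).astype(np.uint8)
print('top red',blobs(red(T,120),(370,155,470,220)));print('scene red',blobs(red(S,120),(195,140,275,215)))
print('scene dark red',blobs(red(S,50),(195,140,275,215)))
# skin
h=hs(T);sk=((h[...,0]<22)&(h[...,1]>40)&(h[...,2]>150)).astype(np.uint8);k=np.zeros_like(sk);k[190:285,175:260]=sk[190:285,175:260]
c=max(cv2.findContours(k,0,2)[0],key=cv2.contourArea);b=cv2.boxPoints(cv2.minAreaRect(cv2.convexHull(c)))
P=np.array([onz(mt,*p,.004) for p in b]);print('skin',P.round(4),P.mean(0),np.linalg.norm(P-np.roll(P,1,0),axis=1))
tr=((h[...,1]<60)&(h[...,2]>70)).astype(np.uint8);k=np.zeros_like(sk);k[155:258,345:478]=tr[155:258,345:478]
c=max(cv2.findContours(k,0,2)[0],key=cv2.contourArea);b=cv2.boxPoints(cv2.minAreaRect(cv2.convexHull(c)))
P=np.array([onz(mt,*p,.006) for p in b]);print('tray',P.round(4),P.mean(0),np.linalg.norm(P-np.roll(P,1,0),axis=1))
print('ink/dropper/cup base approx',[onz(mt,*p,0.).round(3) for p in((377,125),(327,135),(266,128))])
for p in [(384,102)]:print('ink top',onz(mt,*p,.125))
E
python3 m.py
python3 - <<'E'
import cv2
T=cv2.imread('pics/top0.png');S=cv2.imread('pics/scene0.png')
import numpy as np
a=cv2.resize(T[90:260,345:480],None,fx=3,fy=3);b=cv2.resize(S[135:275,180:310],None,fx=3,fy=3)
o=np.zeros((510,800,3),np.uint8);o[:a.shape[0],:a.shape[1]]=a;o[:b.shape[0],407:407+b.shape[1]]=b[:,:393]
cv2.imwrite('pics/crop.png',o)
E
```

```text
top red [(np.int32(28), array([393.2, 172.5])), (np.int32(24), array([456.1, 200.9]))]
scene red [(np.int32(13), array([209.6, 147.4])), (np.int32(18), array([247.6, 160.8])), (np.int32(14), array([251.8, 176.4]))]
scene dark red [(np.int32(14), array([209.7, 147.5])), (np.int32(18), array([247.6, 160.8])), (np.int32(15), array([251.9, 176.5]))]
skin [[0.4623 0.2879 0.004 ]
 [0.6103 0.2513 0.004 ]
 [0.579  0.1422 0.004 ]
 [0.4327 0.1809 0.004 ]] [0.52107239 0.21558912 0.004     ] [0.11107238 0.15245143 0.11354809 0.15133212]
tray [[ 0.547  -0.0596  0.006 ]
 [ 0.6855 -0.0976  0.006 ]
 [ 0.6257 -0.3155  0.006 ]
 [ 0.4898 -0.2734  0.006 ]] [ 0.58700952 -0.18651354  0.006     ] [0.22132782 0.14362168 0.22600054 0.14217452]
ink/dropper/cup base approx [array([ 0.763, -0.117,  0.   ]), array([ 0.74, -0.01,  0.  ]), array([0.754, 0.121, 0.   ])]
ink top [ 0.76934354 -0.11623212  0.125     ]
```

View pics/crop.png

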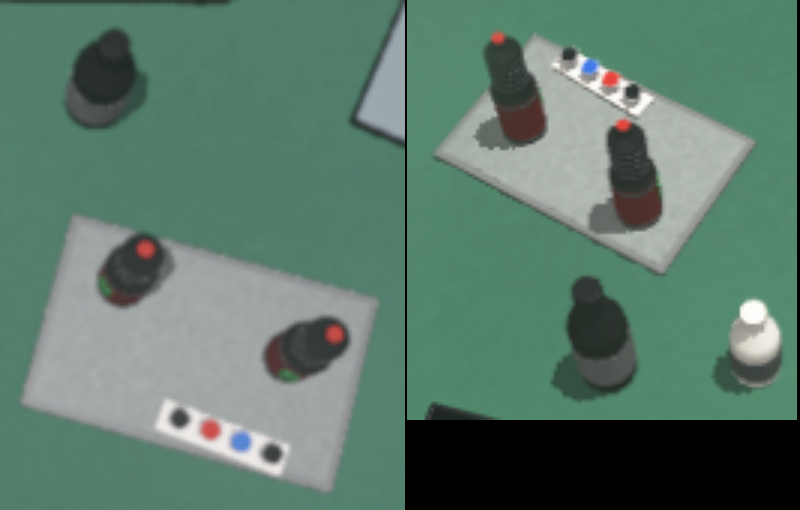

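The crop confirms two upright machines with red tips, and the nearby ink bottle close to the nearer machine. I'll triangulate the tips.

```bash
cat >> m.py <<'E'
print('----')
def tri(a,b):
    o1,d1=ray(mt,*a);o2,d2=ray(ms,*b);q=np.linalg.lstsq(np.c_[d1,-d2],o2-o1,rcond=None)[0]
    p,r=o1+q[0]*d1,o2+q[1]*d2;return (p+r)/2,np.linalg.norm(p-r)
for n,a,b in(('L',(393.2,172.5),(251.8,176.4)),('R',(456.1,200.9),(209.6,147.4))):
    p,e=tri(a,b);print(n,p.round(4),e.round(4),'onz',onz(mt,*a,.1215).round(4),onz(ms,*b,.1215).round(4))
d=tri((393.2,172.5),(251.8,176.4))[0]-tri((456.1,200.9),(209.6,147.4))[0];print(d,np.hypot(*d[:2]),np.degrees(np.arctan2(d[1],d[0])))
dk=(T.max(2)<75).astype(np.uint8);print('dark',[(x,onz(mt,*x[1],.06).round(3)) for x in blobs(dk,(355,90,405,135),20)])
E
python3 m.py | sed -n '/----/,$p'
```

```text
----
L [ 0.6351 -0.1312  0.1203] 0.0033 onz [ 0.6353 -0.1326  0.1215] [ 0.6357 -0.1291  0.1215]
R [ 0.584  -0.2462  0.1196] 0.0018 onz [ 0.5839 -0.2466  0.1215] [ 0.5852 -0.2444  0.1215]
[0.051156   0.11508905 0.00063852] 0.12594612408502076 66.03530551501757
dark [((np.int32(50), array([379.5,  90. ])), array([ 0.818, -0.116,  0.06 ])), ((np.int32(441), array([379.8, 114.7])), array([ 0.766, -0.116,  0.06 ]))]
```

arm_command:
  moves:
    - [[-0.039, -0.03, -0.01], [0, 0, 0], 0.09]
    - [[-0.078, -0.06, -0.015], [0, 0, 0], 0.09]
    - [[-0.117, -0.09, -0.02], [0, 0, 0], 0.09]
    - [[-0.156, -0.12, -0.02], [0, 0, 0], 0.09]
    - [[-0.195, -0.15, -0.02], [0, 0, 0], 0.09]
  squeeze: 20

```text
time: 0.6
tool_pos: [0.2756, 0.3194, 0.2467]
tool_rot: [3.141, 0.0, 2.913]
contact_force: [0.9, 0.5, -0.6]
opening: 0.09
grip_force: 0.0
```

arm_command:
  moves:
    - [[-0.039, -0.03, 0], [0, 0, 0], 0.09]
    - [[-0.078, -0.06, 0], [0, 0, 0], 0.09]
    - [[-0.117, -0.09, 0], [0, 0, 0], 0.09]
    - [[-0.156, -0.12, 0], [0, 0, 0], 0.09]
    - [[-0.195, -0.15, 0], [0, 0, 0], 0.09]

```text
time: 1.1
tool_pos: [0.4316, 0.1288, 0.2466]
tool_rot: [3.141, -0.0, 2.913]
contact_force: [1.6, 1.0, -1.3]
opening: 0.0901
grip_force: 0.0
```

arm_command:
  moves:
    - [[-0.035, -0.028, 0], [0, 0, 0], 0.09]
    - [[-0.07, -0.056, 0], [0, 0, 0], 0.09]
    - [[-0.105, -0.084, 0], [0, 0, 0], 0.09]
    - [[-0.13, -0.105, 0], [0, 0, 0], 0.09]
    - [[-0.13, -0.105, 0], [0, 0, 0], 0.09]

```text
time: 1.6
tool_pos: [0.5353, -0.0044, 0.2456]
tool_rot: [-3.141, -0.0, 2.909]
contact_force: [-0.7, 0.2, -0.5]
opening: 0.0897
grip_force: 0.0
```

```bash
python3 - <<'E'
from h import *
s=robot.observe();print(s['time'],s['tool_pos'],s['tool_rot'],s['qpos'],s['contact_force'])
m=robot.camera_model('wrist');cv2.imwrite('pics/w1.png',robot.read_camera('wrist')[:,:,::-1])
import pickle;pickle.dump(m,open('w1.pkl','wb'));print(ray(m,320,200))
for c in [(.635,-.131),(.584,-.246)]:
    print([proj(m,(*c,z)).round() for z in(.006,.06,.1215)])
E
```

```text
1.6 [ 0.53530112 -0.00442203  0.24561083] [-3.14073009e+00 -3.97318218e-04  2.90875742e+00] [-1.50971606e-01  3.47277719e-01  1.46293266e+00 -8.51374341e-04
  1.33184888e+00 -1.48873118e+00] [-0.65931978  0.24016026 -0.4988805 ]
(array([0.45199785, 0.0150334 , 0.40371907]), array([ 0.30804228, -0.08172457, -0.94791468]))
[array([258., 248.]), array([249., 267.]), array([237., 295.])]
[array([176., 234.]), array([157., 251.]), array([129., 277.])]
```

View pics/w1.png

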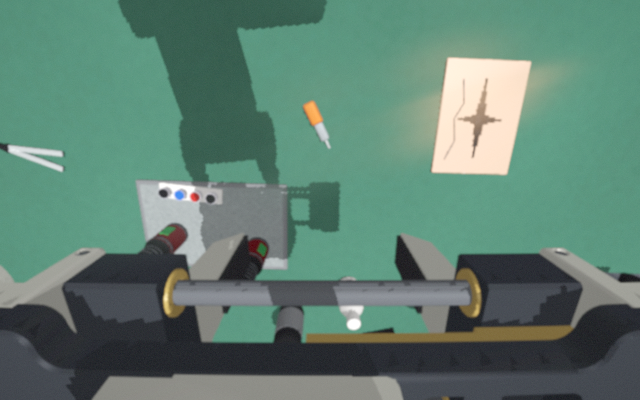

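The wrist picture matches the predicted positions: base of the left machine near (262,243) against (258,248), and of the right one near (178,232) against (176,234). Both machines stand upright, so I'll move above the left one (L).

arm_command:
  moves:
    - [[-0.032, -0.025, 0], [0, 0, 0], 0.09]
    - [[-0.064, -0.05, 0], [0, 0, 0], 0.09]
    - [[-0.096, -0.076, 0], [0, 0, 0], 0.09]
    - [[-0.126, -0.1, 0], [0, 0, 0], 0.09]
    - [[-0.126, -0.1, 0], [0, 0, 0], 0.09]

```text
time: 2.15
tool_pos: [0.6348, -0.1294, 0.2451]
tool_rot: [-3.141, -0.001, 2.91]
contact_force: [0.0, 0.5, -0.1]
opening: 0.0902
grip_force: 0.0
```

arm_command:
  moves:
    - [[0, 0, 0.02], [0, 0, 0], 0.085]
    - [[0, 0, 0.04], [0, 0, 0], 0.08]
    - [[0, 0, 0.06], [0, 0, 0], 0.08]
    - [[0, 0, 0.08], [0, 0, 0], 0.08]
    - [[0, 0, 0.08], [0, 0, 0], 0.08]

```text
time: 2.65
tool_pos: [0.6314, -0.1247, 0.1638]
tool_rot: [3.141, -0.007, 2.914]
contact_force: [-0.4, 0.3, -0.4]
opening: 0.0797
grip_force: 0.0
```

```bash
cat > st.py <<'E'
from h import *
from scipy.spatial.transform import Rotation as Ro
import sys
s=robot.observe();print({k:np.round(v,4) for k,v in s.items() if k not in('qvel','joint_efforts')})
if len(sys.argv)>1:
    g=np.array(eval(sys.argv[1]));print('tool delta',(Ro.from_euler('xyz',s['tool_rot']).inv().apply(g-s['tool_pos'])).round(4))
E
python3 st.py "(.635,-.131,.068)"; python3 - <<'E'
from h import *
S=robot.read_camera('scene')[:,:,::-1];W=robot.read_camera('wrist')[:,:,::-1]
s=cv2.resize(S[100:220,150:350],None,fx=3,fy=3);cv2.imwrite('pics/c2.png',s)
cv2.imwrite('pics/w2.png',W)
E
```

```text
{'time': np.float64(2.65), 'qpos': array([-3.1420e-01,  6.1370e-01,  1.2521e+00,  5.0000e-04,  1.2826e+00,
       -1.6577e+00]), 'tool_pos': array([ 0.6314, -0.1247,  0.1638]), 'tool_rot': array([ 3.1406, -0.0067,  2.9142]), 'contact_force': array([-0.3569,  0.2853, -0.4248]), 'torque': array([0.0384, 0.0252, 0.0206]), 'grip_force': np.float64(0.0), 'opening': np.float64(0.0797)}
tool delta [-0.0056 -0.0054  0.0958]
```

View pics/w2.png

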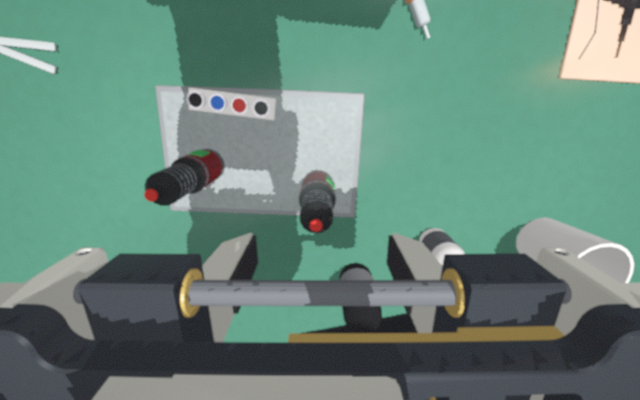

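The wrist picture shows the L tip at about (316,226) and the R tip at about (151,195).

```bash
cat > tip.py <<'E'
from h import *
import sys
m=robot.camera_model('wrist');I=cv2.cvtColor(robot.read_camera('wrist'),cv2.COLOR_RGB2HSV);mm=robot.camera_model('wrist')
M=(((I[...,0]<8)|(I[...,0]>172))&(I[...,1]>130)&(I[...,2]>120)).astype(np.uint8);M[:150]=0
n,_,st,c=cv2.connectedComponentsWithStats(M)
for i in range(1,n):
    if st[i,4]>20: print(st[i,4],c[i].round(1),onz(m,*c[i],.121).round(4),'opening centre px',proj(m,robot.observe()['tool_pos']).round())
print(np.abs(np.array(m['t'])-mm['t']).max())
E
python3 tip.py; python3 st.py "(.635,-.131,.068)"
```

```text
116 [152.  192.6] [ 0.5822 -0.2454  0.121 ] opening centre px [322. 252.]
124 [316.  222.8] [ 0.6337 -0.1312  0.121 ] opening centre px [322. 252.]
0.0007640000585609208
{'time': np.float64(2.8), 'qpos': array([-3.1510e-01,  6.1070e-01,  1.2456e+00,  3.0000e-04,  1.2840e+00,
       -1.6581e+00]), 'tool_pos': array([ 0.6339, -0.1262,  0.168 ]), 'tool_rot': array([3.1415e+00, 1.3000e-03, 2.9137e+00]), 'contact_force': array([ 0.1334, -0.1615,  0.7646]), 'torque': array([ 0.0241, -0.0276,  0.0083]), 'grip_force': np.float64(0.0), 'opening': np.float64(0.0803)}
tool delta [-0.002  -0.0045  0.1   ]
```

arm_command:
  moves:
    - [[-0.001, -0.005, 0.01], [0, 0, 0], 0.08]
    - [[-0.001, -0.005, 0.025], [0, 0, 0], 0.08]
    - [[-0.001, -0.005, 0.04], [0, 0, 0], 0.08]
    - [[-0.001, -0.005, 0.055], [0, 0, 0], 0.08]
    - [[-0.001, -0.005, 0.065], [0, 0, 0], 0.08]

```text
time: 3.3
tool_pos: [0.6332, -0.1323, 0.1008]
tool_rot: [3.141, -0.001, 2.913]
contact_force: [-0.3, 0.6, 0.3]
opening: 0.0798
grip_force: 0.0
```

arm_command:
  moves:
    - [[0, 0, 0.01], [0, 0, 0], 0.08]
    - [[0, 0, 0.02], [0, 0, 0], 0.08]
    - [[0, 0, 0.03], [0, 0, 0], 0.08]
    - [[0, 0, 0.034], [0, 0, 0], 0.08]
    - [[0, 0, 0.034], [0, 0, 0], 0.08]

```text
time: 3.8
tool_pos: [0.6332, -0.132, 0.067]
tool_rot: [3.141, -0.001, 2.913]
contact_force: [0.3, -0.6, -0.3]
opening: 0.0799
grip_force: 0.0
```

```bash
python3 st.py "(.634,-.131,.068)"; python3 - <<'E'
from h import *
S=robot.read_camera('scene')[:,:,::-1]
cv2.imwrite('pics/c3.png',cv2.resize(S[80:240,160:340],None,fx=3.5,fy=3.5,interpolation=cv2.INTER_CUBIC))
E
python3 st.py "(.634,-.131,.068)"
```

```text
{'time': np.float64(3.8), 'qpos': array([-3.2390e-01,  7.1180e-01,  1.3537e+00,  1.0000e-04,  1.0773e+00,
       -1.6660e+00]), 'tool_pos': array([ 0.6332, -0.132 ,  0.067 ]), 'tool_rot': array([ 3.1414e+00, -1.1000e-03,  2.9128e+00]), 'contact_force': array([ 0.3028, -0.621 , -0.349 ]), 'torque': array([ 0.0268, -0.0113,  0.0535]), 'grip_force': np.float64(0.0), 'opening': np.float64(0.0799)}
tool delta [-0.0005  0.0011 -0.001 ]
{'time': np.float64(3.85), 'qpos': array([-3.2390e-01,  7.1110e-01,  1.3530e+00,  1.0000e-04,  1.0776e+00,
       -1.6660e+00]), 'tool_pos': array([ 0.6336, -0.1321,  0.0676]), 'tool_rot': array([ 3.1415e+00, -1.0000e-04,  2.9128e+00]), 'contact_force': array([-0.4854,  0.2523, -0.407 ]), 'torque': array([ 0.0145, -0.0343,  0.0057]), 'grip_force': np.float64(0.0), 'opening': np.float64(0.0798)}
tool delta [-0.0002  0.0012 -0.0004]
```

View pics/c3.png

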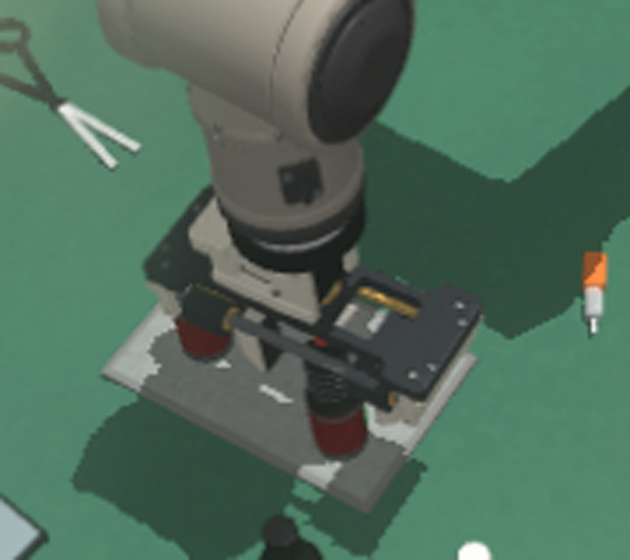

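The crop shows L standing upright between the fingers. I'll close slowly and record an empty-hand force baseline first.

arm_command:
  moves:
    - [[0, 0.001, 0], [0, 0, 0], 0.06]
    - [[0, 0.001, 0], [0, 0, 0], 0.045]
    - [[0, 0.001, 0], [0, 0, 0], 0.035]
    - [[0, 0.001, 0], [0, 0, 0], 0.03]
    - [[0, 0.001, 0], [0, 0, 0], 0.025]
  squeeze: 25

```text
time: 4.35
tool_pos: [0.6338, -0.1311, 0.0678]
tool_rot: [3.142, 0.0, 2.913]
contact_force: [0.0, 0.3, -0.7]
opening: 0.0446
grip_force: 0.0
```

arm_command:
  moves:
    - [[0, 0, 0], [0, 0, 0], 0.015]
    - [[0, 0, 0], [0, 0, 0], 0.015]
    - [[0, 0, 0], [0, 0, 0], 0.015]
    - [[0, 0, 0], [0, 0, 0], 0.015]
    - [[0, 0, 0], [0, 0, 0], 0.015]

```text
time: 4.85
tool_pos: [0.6337, -0.1311, 0.0677]
tool_rot: [3.141, -0.0, 2.913]
contact_force: [-0.1, 0.2, -0.5]
opening: 0.0276
grip_force: 25.0
```

arm_command:
  moves:
    - [[0, 0, -0.005], [0, 0, 0], 0.015]
    - [[0, 0, -0.015], [0, 0, 0], 0.015]
    - [[0, 0, -0.03], [0, 0, 0], 0.015]
    - [[0, 0, -0.043], [0, 0, 0], 0.015]
    - [[0, 0, -0.05], [0, 0, 0], 0.015]

```text
time: 5.35
tool_pos: [0.6345, -0.1314, 0.1198]
tool_rot: [-3.141, 0.003, 2.913]
contact_force: [-0.5, -0.6, -0.6]
opening: 0.027
grip_force: 25.0
```

arm_command:
  moves:
    - [[0, 0, 0], [0, 0, 0], 0.015]
    - [[0, 0, 0], [0, 0, 0], 0.015]
    - [[0, 0, 0], [0, 0, 0], 0.015]
    - [[0, 0, 0], [0, 0, 0], 0.015]
    - [[0, 0, 0], [0, 0, 0], 0.015]

```text
time: 5.85
tool_pos: [0.6335, -0.1311, 0.1172]
tool_rot: [3.141, -0.001, 2.913]
contact_force: [0.2, 0.1, -1.2]
opening: 0.0277
grip_force: 25.0
```

```bash
cat > w.py <<'E'
from h import *
F=[];J=[]
for i in range(12):
    S=robot.read_camera('scene')[:,:,::-1];s=robot.observe();F.append(s['contact_force'][2]);J.append(s['joint_efforts'])
print('Fz',np.mean(F),np.std(F),s['tool_pos'],s['torque'],s['opening'],s['grip_force'],s['time'])
cv2.imwrite('pics/c4.png',cv2.resize(S[60:240,160:340],None,fx=3,fy=3,interpolation=cv2.INTER_CUBIC))
E
python3 w.py
```

```text
Fz -1.2863067264386536 0.3546467268246207 [ 0.63375341 -0.13110722  0.11771882] [-0.00198337  0.0107492   0.00083504] 0.027257104909002988 24.991892122488935 6.45
```

View pics/c4.png

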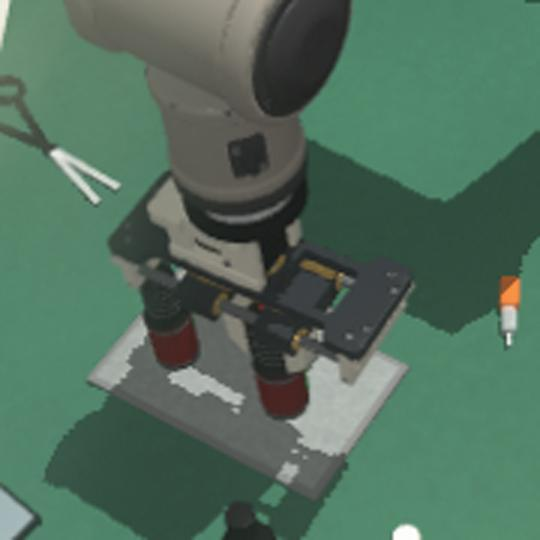

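L is clear of the tray and weighs 1.29 N (about 0.13 kg), so it is the empty one. I'll set it back down in the same place.

arm_command:
  moves:
    - [[0, 0, 0.012], [0, 0, 0], 0.015]
    - [[0, 0, 0.024], [0, 0, 0], 0.015]
    - [[0, 0, 0.036], [0, 0, 0], 0.015]
    - [[0, 0, 0.043], [0, 0, 0], 0.015]
    - [[0, 0, 0.046], [0, 0, 0], 0.015]

```text
time: 6.95
tool_pos: [0.6331, -0.1309, 0.07]
tool_rot: [3.141, -0.002, 2.913]
contact_force: [0.4, 0.2, -1.0]
opening: 0.0272
grip_force: 25.0
```

arm_command:
  moves:
    - [[0, 0, 0.001], [0, 0, 0], 0.015]
    - [[0, 0, 0.002], [0, 0, 0], 0.015]
    - [[0, 0, 0.003], [0, 0, 0], 0.015]
    - [[0, 0, 0.004], [0, 0, 0], 0.015]
    - [[0, 0, 0.004], [0, 0, 0], 0.015]

```text
time: 7.45
tool_pos: [0.6338, -0.1311, 0.0678]
tool_rot: [3.142, 0.0, 2.913]
contact_force: [-0.2, -1.0, -0.8]
opening: 0.0271
grip_force: 25.0
```

```bash
python3 w.py
```

```text
Fz -1.5225262997491822 0.4951584401977043 [ 0.63376396 -0.13114538  0.06770951] [-0.02672165 -0.03474309  0.01335271] 0.027450806776801773 24.99175531323999 8.05
```

arm_command:
  moves:
    - [[0, 0, 0.0003], [0, 0, 0], 0.015]
    - [[0, 0, 0.0006], [0, 0, 0], 0.015]
    - [[0, 0, 0.001], [0, 0, 0], 0.015]
    - [[0, 0, 0.001], [0, 0, 0], 0.015]
    - [[0, 0, 0.001], [0, 0, 0], 0.015]

```text
time: 8.55
tool_pos: [0.634, -0.1311, 0.0676]
tool_rot: [-3.142, 0.001, 2.913]
contact_force: [-2.7, 0.3, 5.3]
opening: 0.0272
grip_force: 25.0
```

```bash
python3 w.py
```

```text
Fz 5.216736252423626 0.3580554013805097 [ 0.63400078 -0.13112474  0.06761207] [0.05021681 0.36536604 0.03382527] 0.027662946053951504 24.997019571455894 9.15
```

Seated, pressing lightly at 5 N. I'll ease off 0.7 mm and open slowly.

arm_command:
  moves:
    - [[0, 0, -0.0004], [0, 0, 0], 0.015]
    - [[0, 0, -0.0007], [0, 0, 0], 0.015]
    - [[0, 0, -0.0007], [0, 0, 0], 0.027]
    - [[0, 0, -0.0007], [0, 0, 0], 0.031]
    - [[0, 0, -0.0007], [0, 0, 0], 0.036]

```text
time: 9.65
tool_pos: [0.6337, -0.1312, 0.067]
tool_rot: [3.142, -0.0, 2.913]
contact_force: [-0.4, -0.1, -0.3]
opening: 0.0343
grip_force: 0.0
```

arm_command:
  moves:
    - [[0, 0, 0], [0, 0, 0], 0.045]
    - [[0, 0, 0], [0, 0, 0], 0.06]
    - [[0, 0, 0], [0, 0, 0], 0.07]
    - [[0, 0, 0], [0, 0, 0], 0.08]
    - [[0, 0, 0], [0, 0, 0], 0.08]

```text
time: 10.15
tool_pos: [0.6337, -0.1311, 0.0674]
tool_rot: [3.141, -0.0, 2.913]
contact_force: [0.8, 0.3, -0.0]
opening: 0.0714
grip_force: 0.0
```

arm_command:
  moves:
    - [[0, 0, -0.005], [0, 0, 0], 0.08]
    - [[0, 0, -0.02], [0, 0, 0], 0.08]
    - [[0, 0, -0.045], [0, 0, 0], 0.08]
    - [[0, 0, -0.075], [0, 0, 0], 0.08]
    - [[0, 0, -0.1], [0, 0, 0], 0.08]

```text
time: 10.65
tool_pos: [0.634, -0.1312, 0.1694]
tool_rot: [-3.142, 0.001, 2.913]
contact_force: [1.7, -0.9, 0.0]
opening: 0.0798
grip_force: 0.0
```

arm_command:
  moves:
    - [[0, 0, 0], [0, 0, 0], 0.08]
    - [[0, 0, 0], [0, 0, 0], 0.08]
    - [[0, 0, 0], [0, 0, 0], 0.08]
    - [[0, 0, 0], [0, 0, 0], 0.08]
    - [[0, 0, 0], [0, 0, 0], 0.08]

```text
time: 11.15
tool_pos: [0.6333, -0.131, 0.1663]
tool_rot: [3.141, -0.002, 2.913]
contact_force: [-0.6, -0.0, 0.1]
opening: 0.0799
grip_force: 0.0
```

```bash
python3 w.py; python3 tip.py; python3 st.py "(.583,-.246,.168)"
```

```text
Fz 0.003705563130962116 0.2606256621833913 [ 0.63376357 -0.13113022  0.1674381 ] [-0.04697025  0.03235287  0.04805876] 0.07990392549874852 0.0 11.75
117 [158.5 190.6] [ 0.5822 -0.2453  0.121 ] opening centre px [323. 250.]
124 [322.3 220.9] [ 0.6338 -0.1315  0.121 ] opening centre px [323. 250.]
2.2325147794044486e-06
{'time': np.float64(11.8), 'qpos': array([-3.2240e-01,  6.1340e-01,  1.2423e+00,  1.0000e-04,  1.2859e+00,
       -1.6644e+00]), 'tool_pos': array([ 0.6337, -0.1311,  0.1674]), 'tool_rot': array([3.1415e+00, 1.0000e-04, 2.9128e+00]), 'contact_force': array([-0.0763,  0.294 ,  0.2116]), 'torque': array([-0.0115,  0.0567,  0.0353]), 'grip_force': np.float64(0.0), 'opening': np.float64(0.0798)}
tool delta [ 0.0234 -0.1234 -0.0006]
```

L stands upright in its original place, with the empty-hand baseline at 0.00 N. Next is R.

arm_command:
  moves:
    - [[0.006, -0.03, 0], [0, 0, 0], 0.08]
    - [[0.012, -0.062, 0], [0, 0, 0], 0.08]
    - [[0.018, -0.093, 0], [0, 0, 0], 0.08]
    - [[0.022, -0.113, 0], [0, 0, 0], 0.08]
    - [[0.024, -0.123, 0], [0, 0, 0], 0.08]

```text
time: 12.3
tool_pos: [0.5817, -0.2473, 0.1675]
tool_rot: [-3.141, 0.0, 2.911]
contact_force: [0.5, 0.2, 0.2]
opening: 0.0804
grip_force: 0.0
```

arm_command:
  moves:
    - [[0, 0, 0], [0, 0, 0], 0.08]
    - [[0, 0, 0.005], [0, 0, 0], 0.08]
    - [[0, 0, 0.02], [0, 0, 0], 0.08]
    - [[0, 0, 0.035], [0, 0, 0], 0.08]
    - [[0, 0, 0.05], [0, 0, 0], 0.08]

```text
time: 12.8
tool_pos: [0.5831, -0.2439, 0.1165]
tool_rot: [3.141, -0.0, 2.915]
contact_force: [-0.4, 0.6, 0.1]
opening: 0.0801
grip_force: 0.0
```

arm_command:
  moves:
    - [[0, 0, 0.012], [0, 0, 0], 0.08]
    - [[0, 0, 0.024], [0, 0, 0], 0.08]
    - [[0, 0, 0.036], [0, 0, 0], 0.08]
    - [[0, 0, 0.045], [0, 0, 0], 0.08]
    - [[0, 0, 0.0495], [0, 0, 0], 0.08]

```text
time: 13.3
tool_pos: [0.5822, -0.2452, 0.0668]
tool_rot: [3.141, -0.001, 2.913]
contact_force: [-0.1, 0.5, 0.6]
opening: 0.0798
grip_force: 0.0
```

```bash
python3 w.py; python3 st.py "(.5825,-.2455,.068)"
```

```text
Fz 0.11783169688929158 0.4600965509954847 [ 0.58255112 -0.24552142  0.06813408] [ 0.01867142 -0.02043664 -0.03471256] 0.08021816654068803 0.0 13.9
{'time': np.float64(13.9), 'qpos': array([-5.2010e-01,  6.8600e-01,  1.4028e+00,  1.0000e-04,  1.0524e+00,
       -1.8621e+00]), 'tool_pos': array([ 0.5826, -0.2455,  0.0681]), 'tool_rot': array([-3.1416e+00,  4.0000e-04,  2.9127e+00]), 'contact_force': array([0.1324, 0.0318, 0.1053]), 'torque': array([ 0.0187, -0.0204, -0.0347]), 'grip_force': np.float64(0.0), 'opening': np.float64(0.0802)}
tool delta [0.0001 0.     0.0001]
```

arm_command:
  moves:
    - [[0, 0, 0], [0, 0, 0], 0.06]
    - [[0, 0, 0], [0, 0, 0], 0.045]
    - [[0, 0, 0], [0, 0, 0], 0.035]
    - [[0, 0, 0], [0, 0, 0], 0.03]
    - [[0, 0, 0], [0, 0, 0], 0.025]
  squeeze: 30

```text
time: 14.4
tool_pos: [0.5825, -0.2455, 0.0679]
tool_rot: [3.141, -0.0, 2.913]
contact_force: [0.4, -0.7, -0.4]
opening: 0.0447
grip_force: 0.0
```

arm_command:
  moves:
    - [[0, 0, 0], [0, 0, 0], 0.015]
    - [[0, 0, 0], [0, 0, 0], 0.015]
    - [[0, 0, 0], [0, 0, 0], 0.015]
    - [[0, 0, 0], [0, 0, 0], 0.015]
    - [[0, 0, 0], [0, 0, 0], 0.015]

```text
time: 14.9
tool_pos: [0.5825, -0.2454, 0.0679]
tool_rot: [3.141, -0.0, 2.913]
contact_force: [0.1, 0.7, -0.3]
opening: 0.0273
grip_force: 30.0
```

arm_command:
  moves:
    - [[0, 0, -0.005], [0, 0, 0], 0.015]
    - [[0, 0, -0.015], [0, 0, 0], 0.015]
    - [[0, 0, -0.03], [0, 0, 0], 0.015]
    - [[0, 0, -0.043], [0, 0, 0], 0.015]
    - [[0, 0, -0.05], [0, 0, 0], 0.015]

```text
time: 15.4
tool_pos: [0.5831, -0.2458, 0.1198]
tool_rot: [-3.141, 0.002, 2.913]
contact_force: [-0.2, 0.1, -2.9]
opening: 0.0274
grip_force: 30.0
```

arm_command:
  moves:
    - [[0, 0, 0], [0, 0, 0], 0.015]
    - [[0, 0, 0], [0, 0, 0], 0.015]
    - [[0, 0, 0], [0, 0, 0], 0.015]
    - [[0, 0, 0], [0, 0, 0], 0.015]
    - [[0, 0, 0], [0, 0, 0], 0.015]

```text
time: 15.9
tool_pos: [0.5823, -0.2454, 0.1174]
tool_rot: [3.141, -0.001, 2.913]
contact_force: [-0.2, 0.1, -4.1]
opening: 0.0275
grip_force: 30.0
```

```bash
python3 w.py; python3 st.py
```

```text
Fz -3.38242814299215 0.5707221904173627 [ 0.582484   -0.24549117  0.11792028] [-0.0186705   0.0182024   0.02230772] 0.027741789895941428 29.978346296120435 16.5
{'time': np.float64(16.5), 'qpos': array([-5.2010e-01,  6.3140e-01,  1.3542e+00,  1.0000e-04,  1.1560e+00,
       -1.8621e+00]), 'tool_pos': array([ 0.5825, -0.2455,  0.1179]), 'tool_rot': array([3.1415, 0.    , 2.9128]), 'contact_force': array([ 0.3796,  0.1295, -2.5547]), 'torque': array([-0.0187,  0.0182,  0.0223]), 'grip_force': np.float64(29.9783), 'opening': np.float64(0.0277)}
```

R weighs 3.38 N (about 0.345 kg), so it is the loaded one. I'll raise it well clear, carry it over the skin, then lower it to TCP z 0.166, which puts the underside at 0.104.

arm_command:
  moves:
    - [[0, 0, -0.015], [0, 0, 0], 0.015]
    - [[0, 0, -0.04], [0, 0, 0], 0.015]
    - [[0, 0, -0.07], [0, 0, 0], 0.015]
    - [[0, 0, -0.095], [0, 0, 0], 0.015]
    - [[0, 0, -0.11], [0, 0, 0], 0.015]

```text
time: 17.0
tool_pos: [0.5831, -0.2458, 0.2305]
tool_rot: [-3.141, 0.003, 2.913]
contact_force: [0.8, -0.2, -2.6]
opening: 0.0273
grip_force: 30.0
```

arm_command:
  moves:
    - [[0.005, 0.012, 0], [0, 0, 0], 0.015]
    - [[0.013, 0.034, 0], [0, 0, 0], 0.015]
    - [[0.023, 0.06, 0], [0, 0, 0], 0.015]
    - [[0.034, 0.09, 0], [0, 0, 0], 0.015]
    - [[0.045, 0.12, 0], [0, 0, 0], 0.015]

```text
time: 17.5
tool_pos: [0.5647, -0.1163, 0.2264]
tool_rot: [3.141, -0.002, 2.913]
contact_force: [0.3, -0.1, -3.4]
opening: 0.0267
grip_force: 30.0
```

arm_command:
  moves:
    - [[0.011, 0.03, 0], [0, 0, 0], 0.015]
    - [[0.023, 0.06, 0], [0, 0, 0], 0.015]
    - [[0.034, 0.09, 0], [0, 0, 0], 0.015]
    - [[0.045, 0.12, 0], [0, 0, 0], 0.015]
    - [[0.057, 0.15, 0], [0, 0, 0], 0.015]

```text
time: 18.0
tool_pos: [0.5429, 0.0427, 0.2266]
tool_rot: [3.142, -0.002, 2.913]
contact_force: [0.6, 0.0, -3.3]
opening: 0.027
grip_force: 30.0
```

arm_command:
  moves:
    - [[0.011, 0.03, 0], [0, 0, 0], 0.015]
    - [[0.023, 0.06, 0], [0, 0, 0], 0.015]
    - [[0.034, 0.09, 0], [0, 0, 0], 0.015]
    - [[0.044, 0.117, 0], [0, 0, 0], 0.015]
    - [[0.053, 0.14, 0], [0, 0, 0], 0.015]

```text
time: 18.5
tool_pos: [0.5228, 0.1911, 0.2266]
tool_rot: [-3.141, -0.002, 2.914]
contact_force: [0.3, -0.3, -2.7]
opening: 0.027
grip_force: 30.0
```

```bash
python3 st.py "(.521,.2156,.166)"; python3 - <<'E'
from h import *
S=cv2.imread('pics/scene0.png');h=cv2.cvtColor(S,cv2.COLOR_BGR2HSV);ms=robot.camera_model('scene')
k=np.zeros(h.shape[:2],np.uint8);b=slice(160,235),slice(372,455)
k[b]=((h[...,0]<22)&(h[...,1]>40)&(h[...,2]>150))[b]
c=max(cv2.findContours(k,0,2)[0],key=cv2.contourArea);q=cv2.approxPolyDP(cv2.convexHull(c),6,True)[:,0]
P=np.array([onz(ms,*map(float,p),.004) for p in q]);print(P.round(4),P.mean(0))
E
```

```text
{'time': np.float64(18.5), 'qpos': array([ 2.1240e-01,  4.0130e-01,  1.4341e+00,  6.0000e-04,  1.3083e+00,
       -1.1308e+00]), 'tool_pos': array([0.5228, 0.1911, 0.2266]), 'tool_rot': array([-3.1413e+00, -2.2000e-03,  2.9139e+00]), 'contact_force': array([ 0.2611, -0.3195, -2.7208]), 'torque': array([-0.0094, -0.0354, -0.0093]), 'grip_force': np.float64(29.9775), 'opening': np.float64(0.027)}
tool delta [0.0071 0.0235 0.0606]
[[0.4382 0.1854 0.004 ]
 [0.4634 0.2879 0.004 ]
 [0.6052 0.2516 0.004 ]
 [0.58   0.1499 0.004 ]] [0.52169344 0.21870408 0.004     ]
```

arm_command:
  moves:
    - [[0.005, 0.014, 0.005], [0, 0, 0], 0.015]
    - [[0.0095, 0.026, 0.015], [0, 0, 0], 0.015]
    - [[0.0095, 0.026, 0.032], [0, 0, 0], 0.015]
    - [[0.0095, 0.026, 0.05], [0, 0, 0], 0.015]
    - [[0.0095, 0.026, 0.062], [0, 0, 0], 0.015]

```text
time: 19.0
tool_pos: [0.5201, 0.216, 0.1634]
tool_rot: [-3.14, -0.003, 2.912]
contact_force: [0.6, 0.5, -2.9]
opening: 0.0272
grip_force: 30.0
```

arm_command:
  moves:
    - [[0, 0, 0], [0, 0, 0], 0.015]
    - [[0, 0, 0], [0, 0, 0], 0.015]
    - [[0, 0, 0], [0, 0, 0], 0.015]
    - [[0, 0, 0], [0, 0, 0], 0.015]
    - [[0, 0, 0], [0, 0, 0], 0.015]

```text
time: 19.5
tool_pos: [0.5215, 0.2165, 0.1666]
tool_rot: [3.141, 0.001, 2.913]
contact_force: [-0.4, 0.2, -3.7]
opening: 0.0273
grip_force: 30.0
```

```bash
python3 w.py; python3 st.py "(.5214,.217,.166)"; python3 - <<'E'
from h import *
cv2.imwrite('pics/fin.png',robot.read_camera('scene')[:,:,::-1])
E
```

```text
Fz -3.5515822118458167 0.4241996680248537 [0.52116219 0.21645964 0.16593596] [-0.00152981  0.03625369  0.00094798] 0.027634387849284923 29.978391526965424 20.1
{'time': np.float64(20.1), 'qpos': array([ 2.5780e-01,  4.6670e-01,  1.5050e+00,  1.0000e-04,  1.1698e+00,
       -1.0842e+00]), 'tool_pos': array([0.5212, 0.2165, 0.1659]), 'tool_rot': array([3.1415, 0.    , 2.9128]), 'contact_force': array([ 0.0466, -0.3296, -2.67  ]), 'torque': array([-0.0015,  0.0363,  0.0009]), 'grip_force': np.float64(29.9784), 'opening': np.float64(0.0276)}
tool delta [-0.0001  0.0006 -0.0001]
```

View pics/fin.png

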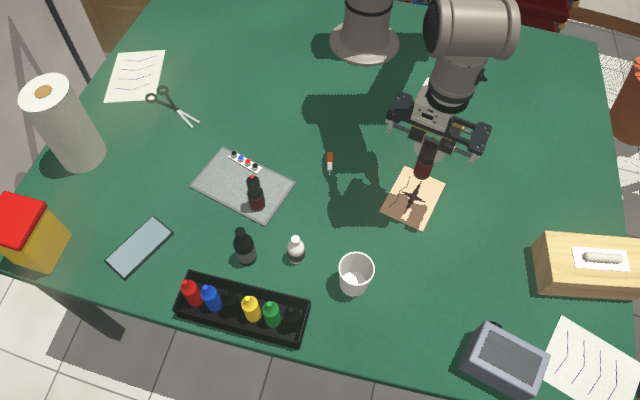

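The final view shows L upright on the tray near (256,193), R held upright with its underside near (422,177) over the skin, and everything else unmoved. Handing in.

```bash
python3 -c "
from h import *
print(proj(robot.camera_model('scene'),(.521,.2165,.104)),np.abs(robot.observe()['qvel']).max())
print(robot.hand_in())"
```

```text
[420.50759063 171.92292682] 0.0016556618679917602
the job is handed in; nothing more can be done
None
```

I handed the job in with the heavier machine (about 0.345 kg) held upright and still over the middle of the skin, its underside about 100 mm above it; the lighter one (about 0.13 kg) stands upright back in its place on the tray.

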